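Close up the pebble box

TASK

Close up the nearer pine box, the one with the pebbles, by pushing with the fingertips or the outside of the fingers only: first fold the upright inner cover down flat over the pebbles, then swing the lid fully shut over it. Pinch, lift or carry nothing, and leave the clay pot inside the box and the tin, tape roll and clay pot standing round it where they are.

Things in the scene. Friction and masses are not known exactly. Their poses are not given: they have to be found in the camera images.
- pebble_box: Open-topped pine box fixed to the table, 200 mm (its x) x 210 mm (its y) x 100 mm high, walls 8 mm. Origin: centre of its underside; z up. The lid is hinged on its +y rim (left, seen from the robot), the inner cover inside its -y wall. A divider at mid-width is 74 mm high; the -y half holds four fixed pebbles, the +y half a loose clay pot.
- box_lid (a joint): Angle of the lid, rad: 0 = shut flat on the rim (its top then 109 mm above the table), 1.6 (upright) to 1.95 (leaning outwards to +y) at the start, stop at 2.0. Closing swings the free edge up, over to -y and down. The hinge is stiff: the lid stays at any angle it is left at and takes up to about 4 N at its free edge. It jams on a cover that stands up.
- inner_cover (a joint): Angle of the inner cover, rad: 0 = folded flat inside the box (its top then 88 mm above the table, 12 mm below the rim), 1.4 to 1.75 (upright) at the start, stop at 1.85. Folding down swings the free edge over to +y and down into the box. The hinge is stiff: the cover stays at any angle it is left at and takes about 1 to 2 N at its free edge.
- lid_hinge (a point): Middle of the lid's hinge axis, which runs along the box's x at box y = +105 mm, z = 100 mm. The lid is a pine board 200 mm wide, 210 mm from this axis to its free edge, 8 mm thick; its outer face (the upper one when shut) lies 9 mm from the plane through the axis, its inner face 1 mm.
- lid_edge (a point): Middle of the lid's free edge, half-way through its thickness.
- cover_hinge (a point): Middle of the inner cover's hinge axis, which runs along the box's x at box y = -95 mm, z = 85 mm. The cover is a plywood board 180 mm wide, 92 mm from this axis to its free edge, 6 mm thick (3 mm each side of the plane through the axis), with a low bead along the free edge.
- cover_edge (a point): Middle of the inner cover's free edge, half-way through its thickness.
- small_pot_mid (a point): Small loose clay pot standing in the open +y half of the box, 53 mm across, 48 mm high; the point is at its centre, half-way up. To be left alone.
- pin_tin_mid (a point): Loose round tin with lid, 70 mm across, 36 mm high, on the table to the right of the box; its centre. To be left alone.
- tape_roll_mid (a point): Loose roll of tape lying flat, 91 mm across, 24 mm high, on the table to the left of the box; its centre. To be left alone.
- big_pot_mid (a point): Loose clay pot, 68 mm across, 61 mm high, on the table to the right of the box, farther off than the tin; its centre. To be left alone.

How it is judged (in metres and radians):
On the way, in this order (a step that is already met when the one before it is completed fails the run):
1. the inner cover is folded down flat while the lid is still open (value of joint inner_cover below 0.06 rad and value of joint box_lid above 1 rad), for 0.2 s.
2. the lid is swung shut over it (value of joint box_lid below 0.04 rad and value of joint inner_cover below 0.06 rad), for 0.2 s.
At the end, for the whole second after the job is handed in: The inner cover lies flat (within 0.06 rad) and the lid is shut (within 0.04 rad, about 8 mm at its free edge); the pot in the box and the tin, tape and pot outside are within 20 mm of where they stood (all of step 2 and distance of each of small_pot_mid, pin_tin_mid, tape_roll_mid, big_pot_mid from where it was at the start of the episode below 0.02 m); the robot touches nothing.
It fails at once if the lid is swung down before the inner cover is folded (value of joint box_lid below 0.8 rad and value of joint inner_cover above 0.2 rad).
It fails at once if the lid is pinched between the fingers (contact force between the fingers and box_lid_c0 above 1.5 N and contact force between the fingers and box_lid_c1 above 1.5 N).
It fails at once if the inner cover is pinched between the fingers (contact force between the fingers and inner_cover_c0 above 1.5 N and contact force between the fingers and inner_cover_c1 above 1.5 N).
It fails at once if the pot in the box is lifted or pushed away (over 20 mm) (distance of small_pot_mid from where it was at the start of the episode above 0.02 m).
It fails at once if the tin, the tape roll or the pot outside the box is lifted or pushed away (over 20 mm) (distance of any of pin_tin_mid, tape_roll_mid, big_pot_mid from where it was at the start of the episode above 0.02 m).
It also fails if it takes over 51 s, if anything falls off the work surface, if the arm or the gripper's body presses on something with over 40 N, if the wrist force passes 120 N, or if a joint passes its speed limit or range.

ROBOT

A 7-joint arm with a two-finger parallel gripper is mounted at the origin on a cart in front of the work surface, level with it; the furniture and walls round the work are solid. World frame = base frame: x ahead of the robot, y to its left, z up, the work surface at z = 0. Lengths are in mm, angles in rad, forces in N, time in s.
With the tool pointing down it reaches from about 425 to 875 mm from the base axis. Payload 9.9 kg.
Tool frame: the origin (TCP) lies midway between the tips of the shut fingers; the grasp point (between the pads) lies 19 mm behind it (r.pinch_z is the distance from the TCP to the grasp point, in mm); z points along the fingers, y is the direction in which the jaws open and shut (so a half turn about z gives the same grasp; the last joint's range is limited). The gripper opens to 85 mm and grips with 20 to 120 N. Pads are 22 mm wide; open, the fingers measure 114 mm over their backs; the gripper's body (76 mm by 85 mm) begins 54 mm behind the grasp point. The pads swing forward as they close: fully open they stand 13 mm farther back than shut.
Start: joints at [-1.193, 0.576, 0.025, 1.437, -0.015, 1.129, -0.057], TCP at [300.747, 604.302, 231.289] pointing down, gripper open.
Joint ranges: [-2.76, 2.76], [-0.34, 2.15], [-1.52, 1.57], [0.19, 2.46], [-1.09, 4.23], [0.17, 1.99], [-2.82, 2.82]. Speed limits (rad/s): [2.22, 2.22, 3.01, 3.01, 3.14, 3.14, 3.14].

INTERFACE

Orientations are given as [roll, pitch, yaw] about the fixed x, y, z axes, in that order (R = Rz(yaw) Ry(pitch) Rx(roll)).
In Python, from bench import r gives the robot as it stands. The module is installed in compiled form; this text tells all that it offers.
- The arm moves only by the shell command python3 -m crank 'ROWS' [OPENING] [FORCE]. ROWS is JSON, a list of rows, each a list of 4 numbers: the shift along the tool's x, y, z in cm, then the turn about the tool's z in degrees. A call has 1 to 5 rows; each row is the pose to reach, as a shift and turn from the pose measured when the call began, along the tool's axes at that moment; what a row does not reach only later rows make up. A row lasts 1/10 s, in which the tool goes at most 50 mm and 8.59 degrees, less where a joint would pass 70% of its speed; a pose out of reach is approached as far as the arm can. A call with a gripper value outside its range is refused whole. OPENING is the finger opening in cm, from 0 to 8.54, set as the call begins (- or left out, the last holds). The fingers move at their own pace and stop on an object; FORCE is the grip in N (left out, the last holds). Time passes only in rows, so rows that repeat a pose let the fingers close. It gives the time, the measured TCP pose, the force and the opening at its end, in the units of the state.
- r.state(): the state, without advancing time (a new reading comes with each control period).
- r.snapshot(name): name is "side" or "top"; returns a dict with "image" (480x640x3 uint8, blue, green, red), "K" (3x3 intrinsics, pixels), "position" and "attitude" of the camera in the world. Camera axes: x right, y up, looking along -z (the intrinsics and any distortion apply to the point x, -y, -z); pixel columns grow to the right and rows downward; lengths in mm; the calibration is good to about 2 mm. A picture is of the moment at which its call begins. There is no depth.
- r.close_job(): hands the job in, once; it reports no verdict.
Trained networks look in the newest picture that a camera, given by its name, has taken for a name from the list of things; names that differ only in an ending like _2 or _b are one class to them, and where a whole thing is asked for, a point or a joint stands for the part that bears it (a point fixed in the world has none). Each returns a list of dicts, best first, with "confidence" (0 to 1); they miss things now and then, are a little off and sometimes report something else, mostly with a low value. They report only what shows in the picture. A call takes as long as a camera call.
- r.outline_of(target, camera): "pixels" (480x640 bool, what is visible of it) and "bbox" ([left, top, right, bottom] in pixels, round what is visible of it).
The state is a dict: "t": time; "q": joint angles; "qvel": joint speeds; "effort": joint torques, N m; "position": TCP position; "tcp_rot": TCP orientation; "force": force on the tool from outside, world axes, zero at the start; "torque": the same for the moment, N m; "grip_width": opening from 0.0 (shut) to 1.0 (fully open).
Only numpy, scipy, OpenCV 4.12 (cv2) and the standard library are available. Lean on these libraries where they do the work, as an engineer would, in place of code of your own. Each camera call takes 0.05 s, during which the arm holds its last target.

## Working session

There is one attempt and no reset: what is moved stays moved. The work goes in short steps, Python scripts to look and compute and a shell command to move; the robot and the scene stay as the last step left them, time stands still between calls to the robot, and variables do not carry over. Pictures are saved under pics/ and viewed, and the job is handed in when it is done.

```bash
mkdir -p pics
python3 - <<'E'
from bench import r
import cv2,json,numpy as np
s=r.state();print(s)
for n in("side","top"):
    d=r.snapshot(n);cv2.imwrite(f"pics/{n}0.png",d["image"]);print(n,d["K"],d["position"],d["attitude"],[k for k in d])
    for t in("pebble_box","box_lid","inner_cover","small_pot_mid","pin_tin_mid","tape_roll_mid","big_pot_mid"):
        print(t,[(round(o["confidence"],2),o["bbox"]) for o in r.outline_of(t,n)][:3])
E
```

```text
{'t': 0.0, 'q': array([-1.19278753,  0.57652051,  0.0248183 ,  1.43792665, -0.0149966 ,
        1.12897885, -0.05652173]), 'qvel': array([ 2.59909807e-03, -1.25647906e-04,  1.33808257e-04,  1.58236201e-04,
       -1.25948076e-05,  3.10033724e-04, -1.18468158e-04]), 'effort': array([-3.55315697e-04, -7.65753365e+01,  2.25001350e+00, -2.85969239e+01,
        1.51664705e-02,  1.26507838e-02, -7.48304331e-06]), 'position': array([300.5381108 , 603.89298183, 230.44328858]), 'tcp_rot': array([-3.13994512e+00,  7.50401209e-05,  2.67981911e+00]), 'force': array([-0.36231614, -0.50481817, -0.24306815]), 'torque': array([0.02814177, 0.01621352, 0.00272126]), 'grip_width': 1.0015779047112776}
side [[469.46922246   0.         330.55175248]
 [  0.         469.46922246 241.69311834]
 [  0.           0.           1.        ]] [ 647.14668786 -899.28395468  909.7325324 ] [0.78709088 0.00577777 0.10328595] ['image', 'K', 'position', 'attitude']
pebble_box [(0.43, [287.1, 122.2, 367.8, 206.4])]
box_lid [(0.59, [289.5, 123.8, 367.0, 203.0])]
inner_cover [(0.73, [291.1, 231.7, 374.5, 262.7])]
small_pot_mid [(0.69, [324.6, 222.1, 343.6, 235.3])]
pin_tin_mid [(0.96, [248.1, 334.9, 280.5, 374.2])]
tape_roll_mid []
big_pot_mid [(0.7, [333.6, 341.2, 369.9, 381.0])]
top [[595.66214215   0.         322.68911165]
 [  0.         595.66214215 243.95829916]
 [  0.           0.           1.        ]] [ 288.55910236  -92.36322523 1424.42717448] [ 0.18793729  0.0102768  -1.58242114] ['image', 'K', 'position', 'attitude']
pebble_box [(0.88, [216.1, 182.7, 364.5, 298.1])]
box_lid [(0.67, [216.4, 183.8, 268.4, 291.8])]
inner_cover [(0.89, [341.5, 186.4, 361.1, 269.5])]
small_pot_mid [(0.89, [275.4, 230.6, 298.9, 253.6])]
pin_tin_mid [(0.96, [431.5, 273.6, 466.2, 301.6]), (0.43, [345.8, 190.4, 356.8, 273.7])]
tape_roll_mid [(0.87, [159.5, 226.4, 199.3, 262.4])]
big_pot_mid [(0.57, [433.6, 196.1, 466.4, 226.2])]
```

View pics/side0.png

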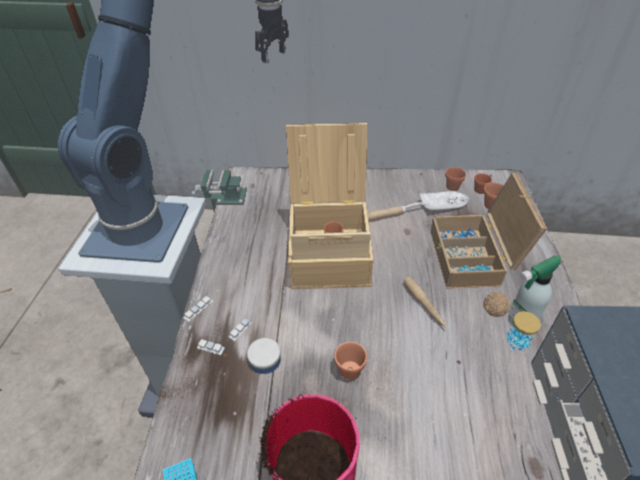

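View pics/top0.png

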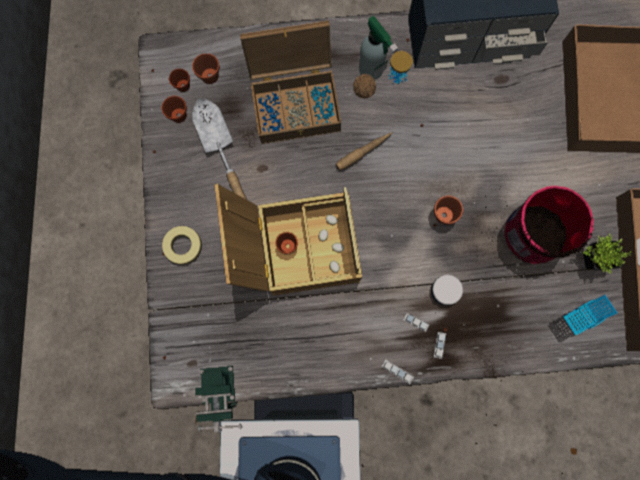

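The side view shows the box at about (290-372, 200-287) with the lid upright behind it and the cover upright at the near wall. The top view shows the box at (265-360, 190-290), lid to its left, pot at (287,243), tape (181,245), tin (447,290) and big pot (448,210). I'll zoom in for the corners.

```bash
cat > h.py <<'E'
import numpy as np,cv2
from scipy.spatial.transform import Rotation as Ro
K={'side':np.array([[469.46922246,0,330.55175248],[0,469.46922246,241.69311834],[0,0,1]]),'top':np.array([[595.66214215,0,322.68911165],[0,595.66214215,243.95829916],[0,0,1]])}
P={'side':np.array([647.14668786,-899.28395468,909.7325324]),'top':np.array([288.55910236,-92.36322523,1424.42717448])}
A={'side':[0.78709088,0.00577777,0.10328595],'top':[0.18793729,0.0102768,-1.58242114]}
def proj(n,X):
    c=(np.atleast_2d(X)-P[n])@Ro.from_euler('xyz',A[n]).as_matrix()
    p=np.c_[c[:,0],-c[:,1],-c[:,2]]@K[n].T
    return p[:,:2]/p[:,2:]
def ray(n,uv,z):
    uv=np.atleast_2d(uv);k=K[n]
    d=np.c_[(uv[:,0]-k[0,2])/k[0,0],-(uv[:,1]-k[1,2])/k[1,1],-np.ones(len(uv))]@Ro.from_euler('xyz',A[n]).as_matrix().T
    return P[n]+d*((z-P[n][2])/d[:,2])[:,None]
def b2w(p,X):
    c,s=np.cos(p[2]),np.sin(p[2]);X=np.atleast_2d(X)
    return np.c_[p[0]+c*X[:,0]-s*X[:,1],p[1]+s*X[:,0]+c*X[:,1],X[:,2]]
def lid(a,x,rr,o): # rr along board, o = offset to outer
    # a=0: board toward -y, outer normal +z ; opening swings up
    return [x,105-rr*np.cos(a)+o*np.sin(a)*1,100+rr*np.sin(a)+o*np.cos(a)]
def cov(a,x,rr,o):
    return [x,-95+rr*np.cos(a)-o*np.sin(a),85+rr*np.sin(a)+o*np.cos(a)]
E
python3 - <<'E'
import cv2
a=cv2.imread('pics/side0.png')[110:300,270:390];cv2.imwrite('pics/sc.png',cv2.resize(a,None,fx=3.1,fy=3.1,interpolation=cv2.INTER_CUBIC))
a=cv2.imread('pics/top0.png')[175:305,205:375];cv2.imwrite('pics/tc.png',cv2.resize(a,None,fx=4.5,fy=4.5,interpolation=cv2.INTER_CUBIC))
E
```

```text
(no output)
```

View pics/sc.png

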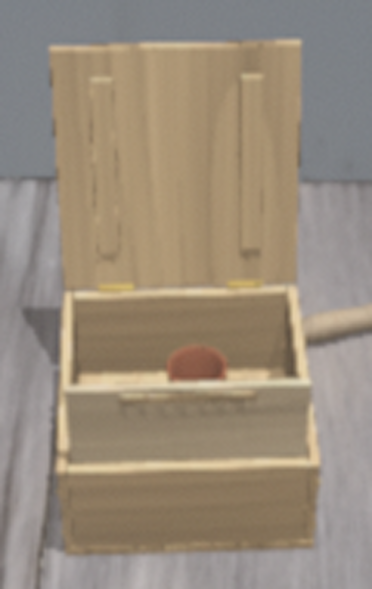

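View pics/tc.png

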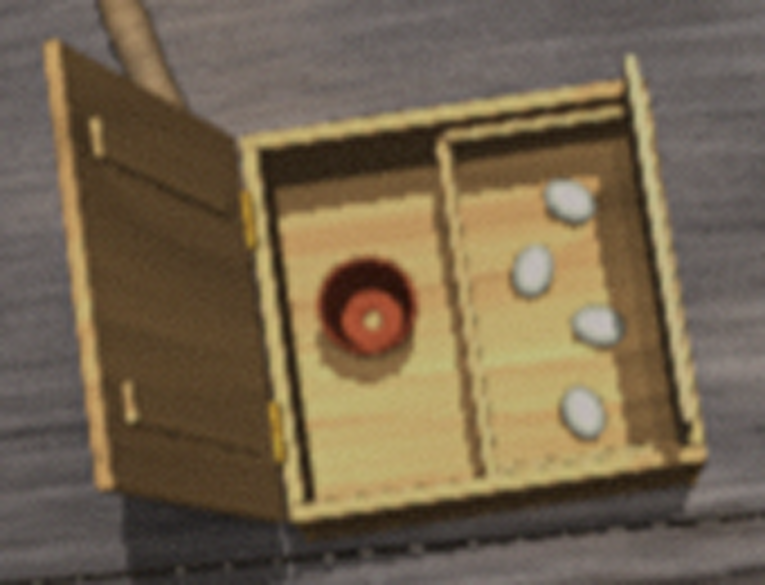

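```bash
cat > fit.py <<'E'
from h import *
from scipy.optimize import least_squares
S=lambda u,v:(270+u/3.1,110+v/3.1); T=lambda u,v:(205+u/4.5,175+v/4.5)
obs=[('side',S(68,548),lambda p:[-100,-105,0]),('side',S(314,543),lambda p:[100,-105,0]),
('side',S(57,472),lambda p:[-100,-105,100]),('side',S(320,463),lambda p:[100,-105,100]),
('side',S(51,46),lambda p:lid(p[3],-100,210,9)),('side',S(301,41),lambda p:lid(p[3],100,210,9)),
('side',S(67,386),lambda p:cov(p[4],-90,92,-3)),('side',S(311,381),lambda p:cov(p[4],90,92,-3)),
('top',T(47,42),lambda p:lid(p[3],100,210,9)),('top',T(98,488),lambda p:lid(p[3],-100,210,9)),
('top',T(705,460),lambda p:[-100,-105,100]),('top',T(290,522),lambda p:[-100,105,100]),('top',T(243,138),lambda p:[100,105,100]),
('top',T(638,58),lambda p:cov(p[4],90,92,3)),('top',T(626,60),lambda p:cov(p[4],90,92,-3))]
f=lambda p:np.concatenate([(proj(n,b2w(p,m(p)))[0]-uv) for n,uv,m in obs])
s=least_squares(f,[500,0,0,1.7,1.6],x_scale=[100,100,1,1,1],loss='soft_l1')
print(s.x.round(3));print(f(s.x).reshape(-1,2).round(1).tolist())
p=s.x
for nm,q in(('lid_edge',lid(p[3],0,210,5)),('cover_edge',cov(p[4],0,92,0)),('lidhinge',[0,105,100])):print(nm,b2w(p,q)[0].round(0))
for nm,uv,z in(('pot',(287,242),50),('tin',(448.8,287.6),36),('tape',(179.4,244.4),24),('bigpot',(450,211),61)):print(nm,ray('top',uv,z)[0].round(0))
E
python3 fit.py
```

```text
[ 5.50252e+02 -5.04750e+01  1.39000e-01  1.81700e+00  1.58300e+00]
[[-1.4, 2.4], [-0.7, 1.5], [-0.6, -0.3], [-0.4, 0.0], [-1.3, 0.2], [-0.5, -0.2], [-1.7, 0.2], [-0.4, -0.5], [-0.6, -1.1], [0.4, 0.1], [0.1, -1.0], [-0.5, -0.6], [-1.7, -1.1], [0.0, -1.8], [-0.1, -1.9]]
lid_edge [528. 109. 302.]
cover_edge [ 564. -146.  177.]
lidhinge [536.  54. 100.]
pot [556.   3.  50.]
tin [ 445. -374.   36.]
tape [559. 263.  24.]
bigpot [ 623. -381.   61.]
```

```bash
cat > w.py <<'E'
import sys
from h import *
from bench import r
p=[550.3,-50.5,0.139]
s=r.state();R=Ro.from_euler('xyz',s['tcp_rot']).as_matrix()
d=s['position']-np.array([p[0],p[1],0]);B=Ro.from_euler('z',p[2]).as_matrix()
print('t',round(s['t'],2),'box xyz',(B.T@d).round(1),'world',s['position'].round(1),'yaw',s['tcp_rot'].round(3),'F',s['force'].round(1),'grip',round(s['grip_width'],2))
if len(sys.argv)>3:
    t=b2w(p,[[float(v) for v in sys.argv[1:4]]])[0]
    turn=np.degrees((s['tcp_rot'][2]-(p[2]+np.pi/2)+np.pi)%(2*np.pi)-np.pi)
    print('to go cm',(R.T@(t-s['position'])/10).round(2),'turn',turn.round(1))
E
python3 -m crank '[[0,0,-4,8],[0,0,-8,16],[0,0,-12,24],[0,0,-15,32],[0,0,-15,40]]' 0 20; python3 w.py 0 -150 360
```

```text
t: 1.3
position: [301.5, 605.5, 386.6]
tcp_rot: [3.136, -0.005, 1.976]
force: [0.2, 0.1, -0.7]
grip_width: 0.141
t 1.3 box xyz [-155.5  684.1  386.6] world [301.5 605.5 386.6] yaw [ 3.136 -0.005  1.976] F [ 0.2  0.1 -0.7] grip 0.14
to go cm [-84.58  -6.95   2.16] turn 15.3
```

```bash
python3 -m crank '[[-4,0,0,5],[-8,-0.5,0,10],[-12.5,-1,0,15.3],[-17,-1.4,0,15.3],[-21,-1.7,0,15.3]]'; python3 w.py 0 -150 370
```

```text
t: 1.8
position: [369.2, 403.5, 385.7]
tcp_rot: [3.137, -0.007, 1.708]
force: [0.6, -0.2, 0.1]
grip_width: -0.001
t 1.8 box xyz [-116.5  474.7  385.7] world [369.2 403.5 385.7] yaw [ 3.137 -0.007  1.708] F [ 0.6 -0.2  0.1] grip -0.0
to go cm [-62.46  11.74   1.18] turn -0.1
```

```bash
python3 -m crank '[[-4.5,1,0,0],[-9,2.2,0,0],[-13.5,3.4,0,0],[-18,4.6,0,0],[-22,5.5,0,0]]'; python3 w.py 0 -150 370; python3 -m crank '[[-4.5,1,0,0],[-9,2.2,0,0],[-13.5,3.4,0,0],[-18,4.6,0,0],[-22,5.5,0,0]]'; python3 w.py 0 -150 370
```

```text
t: 2.3
position: [454.4, 190.6, 384.8]
tcp_rot: [3.136, -0.007, 1.707]
force: [0.6, 1.4, 1.0]
grip_width: -0.001
t 2.3 box xyz [-61.6 252.1 384.8] world [454.4 190.6 384.8] yaw [ 3.136 -0.007  1.707] F [0.6 1.4 1. ] grip -0.0
to go cm [-40.2    6.26   1.22] turn -0.1
t: 2.8
position: [539.3, -22.2, 383.7]
tcp_rot: [3.135, -0.007, 1.707]
force: [1.6, 1.1, 0.2]
grip_width: 0.005
t 2.8 box xyz [ -7.   29.6 383.7] world [539.3 -22.2 383.7] yaw [ 3.135 -0.007  1.707] F [1.6 1.1 0.2] grip 0.01
to go cm [-17.96   0.75   1.25] turn -0.2
```

```bash
python3 -m crank '[[-4.5,0,0,0],[-9,0.2,0,0],[-13.5,0.5,0,0],[-18,0.7,0,0],[-18,0.7,0,0]]'; python3 -m crank '[[0,0,5,0],[0,0,10,0],[0,0,15,0],[0,0,19,0],[0,0,22.5,0]]';  python3 w.py 0 -120 158
python3 - <<'E'
from bench import r
import cv2
for n in("side","top"):
    d=r.snapshot(n);cv2.imwrite(f"pics/{n}1.png",d["image"])
a=cv2.imread('pics/side1.png')[100:310,250:410];b=cv2.imread('pics/top1.png')[150:310,200:400]
cv2.imwrite('pics/c1.png',cv2.hconcat([cv2.resize(a,(400,525)),cv2.resize(b,(400,320)).copy() if 0 else cv2.copyMakeBorder(cv2.resize(b,(400,320)),0,205,0,0,0)]))
E
```

```text
t: 3.3
position: [569.4, -206.8, 382.2]
tcp_rot: [3.137, -0.003, 1.698]
force: [-0.1, 0.4, -0.0]
grip_width: 0.008
t: 3.8
position: [569.8, -205.1, 155.1]
tcp_rot: [3.138, -0.004, 1.698]
force: [0.5, -0.5, 0.2]
grip_width: -0.005
t 3.8 box xyz [  -2.1 -155.9  155.1] world [ 569.8 -205.1  155.1] yaw [ 3.138 -0.004  1.698] F [ 0.5 -0.5  0.2] grip -0.0
to go cm [ 3.59  0.17 -0.28] turn -0.7
```

View pics/c1.png

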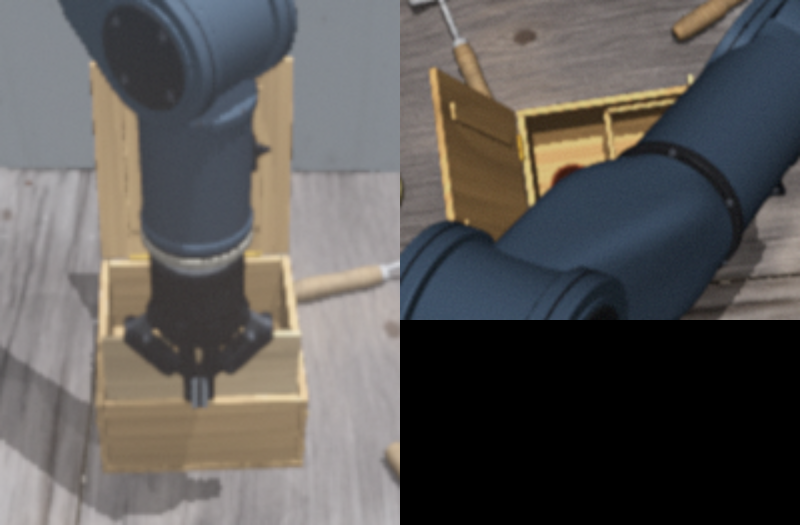

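The side crop shows shut fingers in front of the cover's outer face, centred; lid untouched in the top view. Pushing the cover over.

```bash
python3 -m crank '[[3.6,0,-0.5,0],[4.8,0,-0.5,0],[6.2,0,-0.5,0],[7.5,0,-0.1,0],[8.7,0,0.4,0]]'; python3 w.py 0 -45.8 130
```

```text
t: 4.4
position: [557.6, -117.3, 150.5]
tcp_rot: [3.141, -0.006, 1.698]
force: [2.1, -2.5, 0.1]
grip_width: -0.003
t 4.4 box xyz [ -2.  -67.1 150.5] world [ 557.6 -117.3  150.5] yaw [ 3.141 -0.006  1.698] F [ 2.1 -2.5  0.1] grip -0.0
to go cm [2.12 0.18 2.06] turn -0.7
```

```bash
python3 -m crank '[[1.2,0,1.0,0],[2.2,0,2.1,0],[2.9,0,3.4,0],[3.4,0,4.8,0],[3.6,0,5.7,0]]'; python3 w.py 0 -31 87
```

```text
t: 4.9
position: [552.4, -80.1, 92.0]
tcp_rot: [-3.14, -0.007, 1.699]
force: [-0.1, 0.4, 1.3]
grip_width: 0.0
t 4.9 box xyz [ -2.  -29.6  92. ] world [552.4 -80.1  92. ] yaw [-3.14  -0.007  1.699] F [-0.1  0.4  1.3] grip 0.0
to go cm [-0.14  0.2   0.5 ] turn -0.6
```

```bash
python3 -m crank '[[0.2,0,0.3,0],[0.3,0,0.5,0],[0.3,0,0.6,0],[0.3,0,0.6,0]]'; python3 w.py 0 -31 87
```

```text
t: 5.3
position: [551.8, -78.3, 87.8]
tcp_rot: [-3.141, -0.006, 1.697]
force: [-7.3, -0.3, 23.3]
grip_width: 0.0
t 5.3 box xyz [ -2.4 -27.7  87.8] world [551.8 -78.3  87.8] yaw [-3.141 -0.006  1.697] F [-7.3 -0.3 23.3] grip 0.0
to go cm [-0.32  0.24  0.07] turn -0.7
```

```bash
python3 -m crank '[[0,0,-4.5,0],[0,0,-9.5,0],[0,0,-14.5,0],[0,0,-19.5,0],[0,0,-24,0]]';python3 -m crank '[[0,0,-4.5,0],[3,0,-6,0],[7,0,-6,0],[11,0,-6,0],[15,0,-6,0]]'; python3 w.py 0 250 370
```

```text
t: 5.8
position: [551.7, -80.1, 330.4]
tcp_rot: [3.141, -0.006, 1.697]
force: [1.8, 0.4, -0.8]
grip_width: -0.001
t: 6.3
position: [532.4, 69.6, 391.4]
tcp_rot: [3.141, -0.007, 1.696]
force: [0.6, -0.5, -0.2]
grip_width: 0.004
t 6.3 box xyz [ -1.1 121.4 391.4] world [532.4  69.6 391.4] yaw [ 3.141 -0.007  1.696] F [ 0.6 -0.5 -0.2] grip 0.0
to go cm [12.85 -0.07  2.23] turn -0.8
```

```bash
python3 -m crank '[[4,0,0,-0.8],[8,0,0,-0.8],[11.5,0,0,-0.8],[11.5,0,4,-0.8],[11.5,0,8,-0.8]]';  python3 w.py 0 235 265
python3 - <<'E'
from bench import r
import cv2
for n in("side","top"):
    d=r.snapshot(n);cv2.imwrite(f"pics/{n}2.png",d["image"])
    for t in("box_lid","inner_cover","small_pot_mid","tape_roll_mid"):
        print(t,[(round(o["confidence"],2),o["bbox"]) for o in r.outline_of(t,n)][:2])
a=cv2.imread('pics/side2.png')[100:310,250:410];b=cv2.imread('pics/top2.png')[150:310,150:375]
cv2.imwrite('pics/c2.png',cv2.hconcat([cv2.resize(a,(350,459)),cv2.copyMakeBorder(cv2.resize(b,(450,320)),0,139,0,0,0)]))
E
```

```text
t: 6.8
position: [518.1, 185.7, 311.5]
tcp_rot: [3.139, -0.007, 1.712]
force: [0.5, -1.4, 0.3]
grip_width: 0.005
t 6.8 box xyz [  0.8 238.4 311.5] world [518.1 185.7 311.5] yaw [ 3.139 -0.007  1.712] F [ 0.5 -1.4  0.3] grip 0.01
to go cm [-0.37 -0.1   4.65] turn 0.1
box_lid [(0.68, [286.2, 123.0, 365.7, 202.1])]
inner_cover [(0.64, [292.4, 233.6, 369.7, 259.8])]
small_pot_mid [(0.63, [327.9, 222.1, 343.4, 237.6])]
tape_roll_mid [(0.65, [292.8, 232.7, 369.1, 261.4])]
box_lid [(0.93, [215.9, 181.6, 268.8, 290.9]), (0.33, [275.8, 232.2, 298.4, 254.4])]
inner_cover [(0.92, [307.0, 199.8, 358.7, 276.9])]
small_pot_mid [(0.79, [274.3, 231.1, 299.5, 253.4]), (0.44, [215.7, 185.4, 270.2, 291.9])]
tape_roll_mid [(0.83, [163.2, 227.3, 199.2, 263.9])]
```

View pics/c2.png

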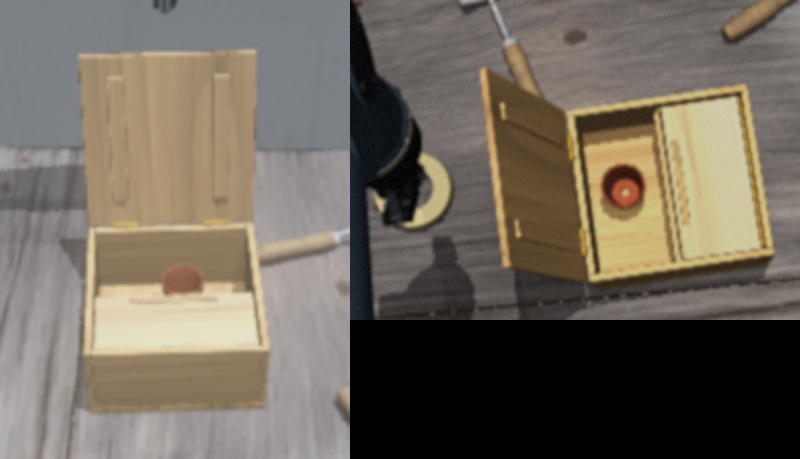

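Cover lies flat (side crop: pale board across the near half; top: same), pot and tape unmoved, gripper now left of the lid. Swinging the lid.

```bash
python3 -m crank '[[-3.4,0,2.9,0],[-6.2,0,2.9,0],[-8.3,0,2.9,0],[-10.0,0,2.9,0],[-11.6,0,3.0,0]]'; python3 w.py 0 94 279
```

```text
t: 7.8
position: [535.3, 69.0, 283.6]
tcp_rot: [3.137, -0.008, 1.709]
force: [-0.1, 2.3, 1.9]
grip_width: -0.001
t 7.8 box xyz [  1.7 120.4 283.6] world [535.3  69.  283.6] yaw [ 3.137 -0.008  1.709] F [-0.1  2.3  1.9] grip -0.0
to go cm [-2.64 -0.17  0.43] turn -0.0
```

```bash
python3 -m crank '[[-2.4,0,0.4,0],[-4.4,0,0.8,0],[-6.1,0,1.3,0],[-7.8,0,1.9,0],[-9.4,0,2.8,0]]'; python3 w.py 0 -27.5 209
```

```text
t: 8.3
position: [549.0, -24.5, 255.7]
tcp_rot: [3.135, -0.009, 1.709]
force: [0.1, 0.5, 1.1]
grip_width: 0.002
t 8.3 box xyz [  2.3  25.9 255.7] world [549.  -24.5 255.7] yaw [ 3.135 -0.009  1.709] F [0.1 0.5 1.1] grip 0.0
to go cm [-5.38 -0.26  4.62] turn -0.0
```

```bash
python3 -m crank '[[-1.5,0,0.9,0],[-2.9,0,2.0,0],[-4.2,0,3.3,0],[-5.3,0,4.7,0],[-6.4,0,6.2,0]]'; python3 w.py 0 -58 144
```

```text
t: 8.8
position: [558.7, -88.0, 193.0]
tcp_rot: [3.134, -0.009, 1.709]
force: [-0.2, 1.1, 1.2]
grip_width: 0.0
t 8.8 box xyz [  3.2 -38.3 193. ] world [558.7 -88.  193. ] yaw [ 3.134 -0.009  1.709] F [-0.2  1.1  1.2] grip 0.0
to go cm [-2.01 -0.35  4.88] turn -0.0
```

```bash
python3 -m crank '[[-0.8,0,1.5,0],[-1.5,0,3.1,0],[-2.0,0,4.8,0],[-2.4,0,6.6,0],[-2.5,0,7.7,0]]'; python3 w.py 0 -64 108
```

```text
t: 9.3
position: [562.6, -112.5, 114.6]
tcp_rot: [3.134, -0.009, 1.709]
force: [-0.7, -0.5, 1.4]
grip_width: 0.003
t 9.3 box xyz [  3.5 -63.1 114.6] world [ 562.6 -112.5  114.6] yaw [ 3.134 -0.009  1.709] F [-0.7 -0.5  1.4] grip 0.0
to go cm [-0.1  -0.36  0.66] turn -0.1
```

```bash
python3 -m crank '[[0,0,0.3,0],[0,0,0.6,0],[0,0,0.8,0],[0,0,0.8,0]]'; python3 w.py 0 -64 108
```

```text
t: 9.7
position: [562.6, -112.5, 108.9]
tcp_rot: [3.133, -0.009, 1.708]
force: [-7.4, 0.0, 21.5]
grip_width: -0.001
t 9.7 box xyz [  3.6 -63.1 108.9] world [ 562.6 -112.5  108.9] yaw [ 3.133 -0.009  1.708] F [-7.4  0.  21.5] grip -0.0
to go cm [-0.09 -0.36  0.09] turn -0.1
```

Firm stop at z = 108.9 (shut lid top is 109). Retreating and checking.

```bash
python3 -m crank '[[0,0,-3,0],[0,0,-8,0],[0,0,-13,0],[0,0,-18,0],[0,0,-23,0]]'; python3 -m crank '[[4.5,0,0,0],[9,0,0,0],[13.5,0,0,0],[18,0,0,0],[22.5,0,0,0]]';python3 -m crank '[[4.5,0,0,0],[9,0,0,0],[10,0,0,0],[10,0,0,0]]'
python3 - <<'E'
from bench import r
import cv2
for n in("side","top"):
    d=r.snapshot(n);cv2.imwrite(f"pics/{n}3.png",d["image"])
    for t in("box_lid","pin_tin_mid","tape_roll_mid","big_pot_mid"):
        print(n,t,[(round(o["confidence"],2),o["bbox"]) for o in r.outline_of(t,n)][:2])
a=cv2.imread('pics/side3.png')[100:400,230:410];b=cv2.imread('pics/top3.png')[150:310,150:480]
cv2.imwrite('pics/c3.png',cv2.hconcat([cv2.resize(a,(300,500)),cv2.copyMakeBorder(cv2.resize(b,(495,240)),0,260,0,0,0)]))
from h import *
p=[550.3,-50.5,0.139]
c=b2w(p,[lid(0,x,q,9) for x in(-100,100) for q in(0,210)])
print(proj('side',c).round(0).tolist(),proj('top',c).round(0).tolist())
print(r.state()['position'],r.state()['force'],r.state()['t'])
E
```

```text
t: 10.2
position: [560.5, -114.6, 342.0]
tcp_rot: [3.131, -0.009, 1.709]
force: [1.8, -0.8, 0.3]
grip_width: 0.0
t: 10.7
position: [529.0, 110.2, 345.0]
tcp_rot: [3.13, -0.01, 1.709]
force: [0.6, 0.1, 0.1]
grip_width: 0.003
t: 11.1
position: [514.6, 211.6, 346.2]
tcp_rot: [3.13, -0.01, 1.713]
force: [0.3, -1.1, 0.0]
grip_width: -0.001
side box_lid [(0.92, [286.7, 202.7, 370.2, 261.7])]
side pin_tin_mid []
side tape_roll_mid [(0.74, [328.3, 171.4, 354.4, 195.6])]
side big_pot_mid [(0.89, [334.9, 338.8, 369.0, 379.2])]
top box_lid [(0.65, [258.5, 190.8, 362.1, 289.5]), (0.63, [260.5, 192.5, 362.7, 295.6])]
top pin_tin_mid [(0.75, [430.9, 274.6, 465.1, 301.9])]
top tape_roll_mid [(0.63, [165.8, 226.3, 202.2, 264.5])]
top big_pot_mid [(0.63, [432.9, 194.8, 463.9, 225.4])]
[[290.0, 201.0], [287.0, 259.0], [365.0, 199.0], [373.0, 257.0]] [[268.0, 290.0], [362.0, 276.0], [257.0, 204.0], [348.0, 190.0]]
[515.43266381 208.61754713 346.04493256] [0.6241195  0.00226187 0.67184668] 11.6
```

View pics/c3.png

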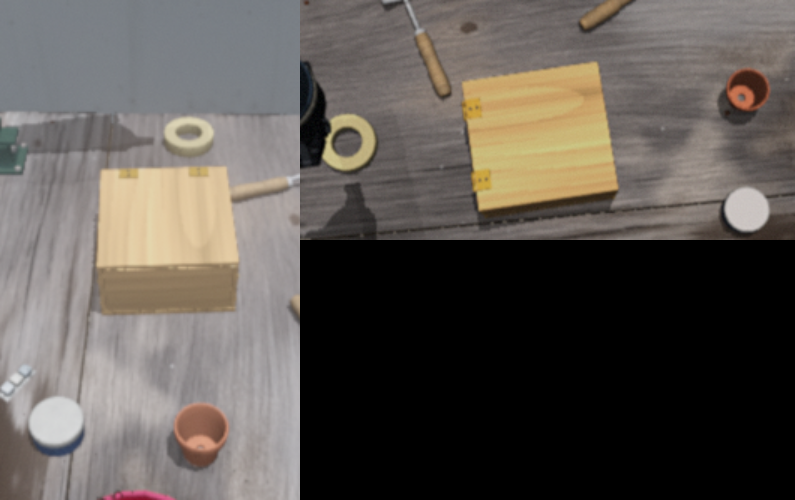

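The lid is shut, matching the predicted corners within about 3 px, and the tin, tape and big pot are unmoved.

```bash
python3 -c "
from bench import r
print(r.close_job())"
```

```text
the job is handed in; nothing more can be done
None
```

The box is closed and the job is handed in, with about 12 s on the clock. With the fingers shut, I pushed the inner cover down until it came to a firm stop. I then swung the lid over it with the fingertips; nothing was pinched or lifted.

- **Cover:** it stopped at z = 87.8 mm (nominal 88). Before I moved the lid, both views showed it lying flat.
- **Lid:** it stopped at z = 108.9 mm (nominal 109). Its outline matches the predicted shut position within about 3 px.
- **Loose things:**
  - The tin and big pot showed in their original places in the last pictures.
  - The tape's box in the top view came out about 4 px to the right because the gripper hides part of it. The tape itself looks undisturbed, and nothing touched it.
  - The pot in the box was in place after the cover was folded. It can't be seen now that the lid is shut.
- **Robot:** it stands clear of everything, with the fingertips at about z = 346 mm.

In the last side view the network missed the tin and gave a fair-confidence box for the tape. I confirmed both against the pictures.

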